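# Empty the covered rod tote, heft it, and tip it again if it is still heavy

### The arm

A 6-joint arm with a two-finger parallel gripper is mounted at the origin on the work surface. World frame = base frame: x ahead of the robot, y to its left, z up, the work surface at z = 0. Lengths are in m, angles in rad, forces in N, time in s.
With the tool pointing down it reaches from about 0.275 to 0.85 m from the base axis. Payload 19 kg.
Tool frame: the origin (TCP) lies midway between the tips of the shut fingers; the grasp point (between the pads) lies 19 mm behind it; x points along the fingers, z is the direction in which the jaws open and shut, and the axes are right-handed (so a half turn about x gives the same grasp; the last joint's range is limited). The gripper opens to 85 mm and grips with 20 to 120 N. Pads are 22 mm wide; open, the fingers measure 114 mm over their backs; the gripper's body (76 mm by 85 mm) begins 54 mm behind the grasp point. The pads swing forward as they close: fully open they stand 13 mm farther back than shut.
Start: joints at [1.096, 0.15, 1.437, -0, 1.554, -0.134], TCP at [0.192, 0.542, 0.231] pointing down, gripper open.
Joint ranges: [-2.8, 2.8], [-0.68, 2.1], [0.12, 2.68], [-1.39, 4.53], [0.16, 2.79], [-2.81, 2.81]. Speed limits (rad/s): [1.89, 1.89, 2.22, 3.01, 3.01, 3.01].

### API

Orientations are given as a unit quaternion [w, x, y, z].
In Python, from cell import robot gives the robot as it stands. The module is installed in compiled form; this text tells all that it offers. Calls block until the motion is done:
- robot.reach(position, orientation): joint-space move of the TCP to a pose.
- robot.line_to(position, velocity=0.15, attitude=None): straight line of the TCP; attitude=None keeps the orientation; velocity is the mean speed in m/s.
- robot.move_joints(angles): joint-space move.
- robot.open() and robot.clamp(): open the fingers fully, or close them until they stop; the grip force is fixed at half the most.
- robot.wait(seconds).
- robot.ik(position, orientation): joint angles nearest the present ones, or None.
- robot.read_state(): the state.
- robot.camera(name): name is "scene" or "top"; returns the picture (400x640x3 uint8, red, green, blue); there is no depth.
- robot.calibration(name): a dict with "fx", "fy", "cx", "cy" (pixels), "k1" (the pictures are not rectified: a ray, as slopes to the right and down, at radius r is drawn at 1 + k1 r^2 times it, then the intrinsics apply), "rvec" (rotation vector, rad) and "tvec" (3), from world to camera coordinates, as OpenCV has them. Camera axes: x right, y down, z forward; pixel columns grow to the right and rows downward; lengths in m; the calibration is good to about 2 mm. A picture is of the moment at which its call begins. calibration takes no time and is no camera call.
A pose or a line that the arm cannot do raises robot.MotionError and nothing moves.
- robot.finish_job(): hands the job in, once; it reports no verdict.
The state is a dict: "time": time; "qpos": joint angles; "qvel": joint speeds; "joint_torque": joint torques, N m; "tcp_pos": TCP position; "orientation": TCP orientation; "force": force on the tool from outside, world axes, zero at the start; "ft_torque": the same for the moment, N m; "finger_gap": opening from 0.0 (shut) to 1.0 (fully open).
Only numpy, scipy, OpenCV 4.12 (cv2) and the standard library are available. Lean on these libraries where they do the work, as an engineer would, in place of code of your own. Each camera call takes 0.05 s, during which the arm holds its last target.

### The job

Two short steel rods are somewhere inside the green-roofed tote: pick it up by its wooden handle and tip one of its two mouths down over the red tray so that whatever lies in that bay rolls out, then bring it level, clear of everything, and hold it still for a good second to feel by its weight whether a rod is still inside; if so, tip out the other mouth too. Finish with both rods in the red tray and the empty tote let go, standing upright in the middle of the blue pad, and leave the other things on the bench alone.

Things in the scene. Friction and masses are not known exactly. Their poses are not given: they have to be found in the camera images.
- tote_mid (a point): Centre of the tote (a loose covered carrier), 56 mm above its underside. Tote: 122 mm along x, 152 along y, 115 high with handle, z up; 300 g empty. A ridge along y (top 30 mm above the underside) parts two bays under the flat green roof; one bay opens at the +x side, the other at the -x side. Starts left or right of the tray, mouths to world left and right within 0.45 rad.
- tote: The same tote, with origin at the centre of its underside, same axes. The plywood end walls (at its y ends) reach down to the underside; the flat roof's top is 72 mm above it.
- tote_handle (a point): Centre of the tote's wooden handle, 93 mm above the tote's underside: a bar standing on the roof along the tote's y, 24 mm thick (x), 80 mm long (y), 43 mm tall (from 72 to 115 mm above the underside). Same axes.
- tote_mouth_px (a point): Middle of the sill of the tote's +x mouth: 60 mm from the middle, 15 mm above the underside, 140 mm wide. The bay floor is flat by the ridge and rises at 20 degrees to this sill, so a rod rolls out only when this side is tipped down well over 20 degrees (40 is sure); meanwhile the ridge keeps any rod in the other bay.
- tote_mouth_nx (a point): The same for the sill of the -x mouth, on the tote's other side.
- rod_a_center (a point): Centre of a steel rod with a copper band, 24 mm in diameter, 62 mm long, its axis along its y; 110 to 155 g. Starts inside the tote, in either bay. The tote's weight shows how many are left in it.
- rod_b_center (a point): Centre of the second rod, like the first; may start in the same bay or the other one.
- tray: Fixed red tray with a black rubber floor, 200 mm along its x, 250 mm along its y; walls 5 mm thick and 45 mm high; floor 8 mm above the bench. Origin at the centre of its underside, at bench height; its axes are within 0.2 rad of the world axes.
- pad: Fixed blue square pad, 180 x 180 mm, 6 mm thick, where empty totes stand; on the other side of the tray from the tote. Origin at the centre of its underside, at bench height.
- jar: Bystander: amber jar, 64 mm across, 85 mm high, behind on the left; origin at its foot.
- paint_tin: Bystander: tin, 90 mm across, 110 mm high, at the left edge; origin at its foot.
- offcut: Bystander: wood offcut 150 x 45 x 30 mm, behind on the right; origin under its centre.
- screwdriver: Bystander: screwdriver lying behind the tray (far from the robot).
- brush_cup: Bystander: white cup, 76 mm across, 90 mm high, at the right edge; origin at its foot.
Mind the look-alikes: they are no part of the job. Leave any purple look-alike of the tote alone.

How it is judged:
On the way, in this order (a step that is already met when the one before it is completed fails the run):
1. the tote is held and one mouth is tipped down at least 25 degrees over the tray (contact force between the fingers and tote above 1 N and angle between tote's own z axis and vertical above 0.436 rad and horizontal distance between tote and tray below 0.22 m and height (world z) of tote_mid above 0.08 m), for 0.2 s.
2. the tote is held level (within 10 degrees), clear of everything and still for 0.6 s, to be hefted (contact force between the fingers and tote above 1 N and angle between tote's own z axis and vertical below 0.175 rad and height (world z) of tote above 0.03 m and linear speed of tote below 0.03 m/s and angular speed of tote below 0.15 rad/s), for 0.6 s.
At the end, for the whole second after the job is handed in: Both rods lie within the red tray's walls, and the tote stands upright (within 3 degrees), released and at rest on the blue pad, its centre within 45 mm of the pad's centre (x of rod_a_center in the frame of tray between -0.095 and 0.095 m and y of rod_a_center in the frame of tray between -0.12 and 0.12 m and height (world z) of each of rod_a_center, rod_b_center below 0.05 m and x of rod_b_center in the frame of tray between -0.095 and 0.095 m and y of rod_b_center in the frame of tray between -0.12 and 0.12 m and horizontal distance between tote and pad below 0.045 m and angle between tote's own z axis and vertical below 0.06 rad and height (world z) of tote between 0.002 and 0.012 m and linear speed of tote below 0.02 m/s and contact force between the fingers and tote below 0.1 N); the robot touches nothing.
It fails at once if a bystander (jar, tin, offcut, screwdriver or cup) is shoved more than 30 mm from where it was (distance of any of jar, paint_tin, offcut, screwdriver, brush_cup from where it was at the start of the episode above 0.03 m).
It also fails if it takes over 64 s, if anything falls off the work surface, if the arm or the gripper's body presses on something with over 40 N, if the wrist force passes 120 N, or if a joint passes its speed limit or range.

## Working session

There is one attempt and no reset: what is moved stays moved. The work goes in short steps, each a Python script; the robot and the scene stay as the last script left them, time stands still between calls to the robot, and variables do not carry over. Pictures are saved under pics/ and viewed, and the job is handed in when it is done.

```bash
mkdir -p pics; ls
python3 - <<'E'
from cell import robot
import cv2,numpy as np
np.set_printoptions(precision=4,suppress=True)
for n in("scene","top"):
    im=robot.camera(n); cv2.imwrite(f"pics/{n}0.png",im[:,:,::-1]); print(robot.calibration(n))
print(robot.read_state())
E
```

```text
pics
{'fx': 513.0601275234097, 'fy': 513.0601275234097, 'cx': 322.5559948706731, 'cy': 202.10644225454834, 'k1': -0.07905431365596571, 'rvec': array([ 1.5683,  1.6928, -0.9429]), 'tvec': array([ 0.0527, -0.207 ,  2.0496])}
{'fx': 424.51759049809795, 'fy': 424.51759049809795, 'cx': 321.15894374491523, 'cy': 196.8598855314518, 'k1': -0.06379332212374339, 'rvec': array([ 2.1476, -2.1537,  0.1296]), 'tvec': array([0.0219, 0.5237, 1.5961])}
{'time': 0.1, 'qpos': array([ 1.096 ,  0.151 ,  1.4379, -0.    ,  1.5538, -0.134 ]), 'qvel': array([-0.0002, -0.0004,  0.0003, -0.001 , -0.0012,  0.0006]), 'joint_torque': array([  0.0081, -71.4374, -57.1797,   0.0001,   0.0073,  -0.0001]), 'tcp_pos': array([0.1921, 0.5417, 0.2308]), 'orientation': array([ 0.5772, -0.4081,  0.5779,  0.4078]), 'force': array([-0.6571, -0.3307,  0.1893]), 'ft_torque': array([-0.0169, -0.0215,  0.0209]), 'finger_gap': 1.0029771232490188}
```

View pics/scene0.png

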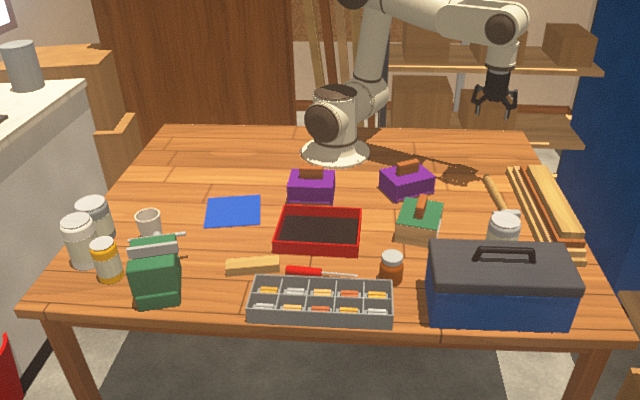

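View pics/top0.png

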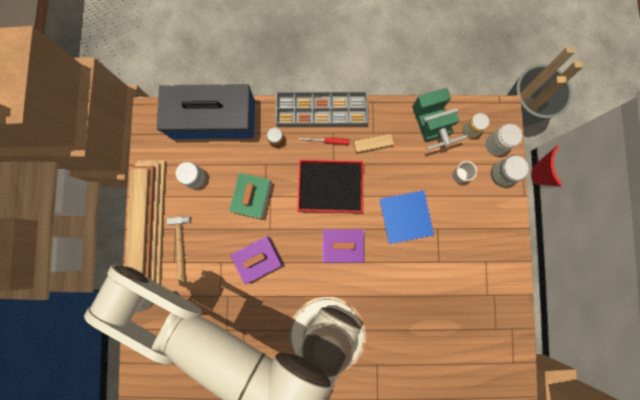

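The top view shows the things that could be taken for the tote:
- Green-roofed tote with a wooden handle at (250,196).
- Purple look-alikes at (257,260) and (343,246).
- Green vise at (435,115), which has no handle.

I choose the one at (250,196). The tray is at (331,186) and the pad at (407,217).

```bash
cat > h.py <<'E'
import cv2,numpy as np
from cell import robot
from scipy.spatial.transform import Rotation as R
np.set_printoptions(precision=4,suppress=True)
def rays(n,px):
    c=robot.calibration(n);K=np.array([[c['fx'],0,c['cx']],[0,c['fy'],c['cy']],[0,0,1.]])
    u=cv2.undistortPoints(np.array(px,float).reshape(-1,1,2),K,np.array([c['k1'],0,0,0.]))[:,0]
    M=cv2.Rodrigues(np.array(c['rvec']))[0]
    return -M.T@np.array(c['tvec']), np.c_[u,np.ones(len(u))]@M
def onplane(n,px,z):
    o,d=rays(n,px); return o+d*((z-o[2])/d[:,2])[:,None]
def proj(n,P):
    c=robot.calibration(n);K=np.array([[c['fx'],0,c['cx']],[0,c['fy'],c['cy']],[0,0,1.]])
    return cv2.projectPoints(np.array(P,float).reshape(-1,1,3),np.array(c['rvec']),np.array(c['tvec']),K,np.array([c['k1'],0,0,0.]))[0][:,0]
def mask(im,lo,hi):
    return cv2.inRange(cv2.cvtColor(im,cv2.COLOR_RGB2HSV),lo,hi)
def blobs(m,amin=100):
    cs,_=cv2.findContours(m,cv2.RETR_EXTERNAL,cv2.CHAIN_APPROX_NONE)
    return [c for c in cs if cv2.contourArea(c)>amin]
def rectw(n,c,z):
    P=onplane(n,c[:,0].astype(float),z)[:,:2]
    return cv2.minAreaRect((P*1000).astype(np.float32))
E
python3 - <<'E'
from h import *
im=robot.camera("top")
for nm,lo,hi,z in(("green",(60,60,30),(95,255,255),.072),("blue",(100,120,80),(125,255,255),.006),("red",(0,170,90),(6,255,255),.045),("red2",(174,150,80),(180,255,255),.045)):
    for c in blobs(mask(im,lo,hi),80):
        x,y,w,h=cv2.boundingRect(c); print(nm,(x+w//2,y+h//2),rectw("top",c,z))
crop=im[165:230,220:285]; cv2.imwrite("pics/crop0.png",cv2.resize(crop[:,:,::-1],None,fx=8,fy=8,interpolation=cv2.INTER_CUBIC))
m=mask(im[165:230,220:285],(5,120,60),(18,255,255))
m[:8]=0
g=mask(im,(60,60,30),(95,255,255))
for c in blobs(g,300):
    hull=np.zeros_like(g);cv2.drawContours(hull,[cv2.convexHull(c)],-1,255,-1)
    inn=cv2.bitwise_and(cv2.erode(hull,np.ones((9,9))),255-g)
    for k in blobs(inn,10):print("hole",cv2.boundingRect(k),rectw("top",k,.115))
E
```

```text
green (249, 196) ((526.0166015625, 289.8921203613281), (117.67217254638672, 146.3346710205078), 76.81436157226562)
green (436, 115) ((840.9343872070312, -423.6148376464844), (177.03564453125, 149.46774291992188), 16.858444213867188)
blue (407, 217) ((449.13348388671875, -309.8470764160156), (172.62203979492188, 173.08680725097656), 10.7094087600708)
red (331, 186) ((565.7279052734375, -15.106826782226562), (248.0447235107422, 200.24754333496094), 88.38241577148438)
red (546, 166) ((643.2137451171875, -854.09423828125), (147.5588836669922, 110.50086975097656), 0.21746551990509033)
red (337, 141) ((742.3910522460938, -39.70869827270508), (90.62784576416016, 23.213165283203125), 84.87736511230469)
hole (241, 182, 14, 24) ((526.3475952148438, 287.7420654296875), (36.88520812988281, 86.58609008789062), 77.17760467529297)
hole (438, 127, 9, 5) ((768.0620727539062, -431.7625732421875), (11.82142162322998, 32.647216796875), 26.640350341796875)
hole (423, 102, 28, 21) ((822.6918334960938, -417.432861328125), (43.06572723388672, 116.00560760498047), 34.453407287597656)
```

View pics/crop0.png

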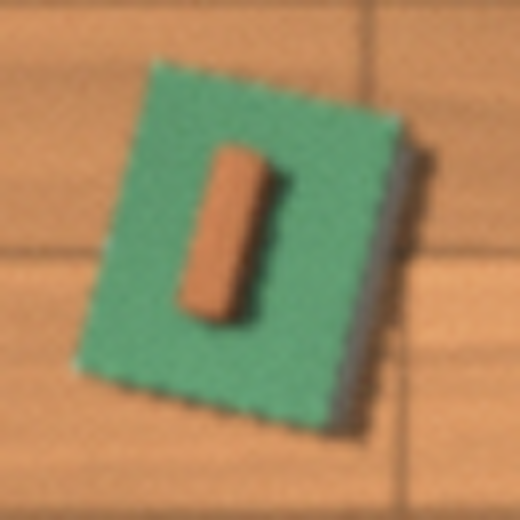

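The crop shows the green roof with its wooden handle at about (248,194), so the choice holds. The measured sizes also agree: roof 118x146 mm, tray 248x200 mm, pad 173 mm. Next I plan the poses and check IK for all of them before moving.

```bash
cat >> h.py <<'E'
PSI0=np.deg2rad(-13.2); TOTE=np.array([.526,.290]); TRAY=np.array([.566,-.015]); PSIT=np.deg2rad(-1.6); PAD=np.array([.449,-.310])
TZ=0.075   # TCP height above tote underside when gripped
SGN=1
def frame(psi,th=0.):
    ty=np.array([np.cos(psi),np.sin(psi),0]);tz=np.array([0,0,1.]);tx=np.cross(ty,tz)
    return np.c_[tx,ty,tz]@R.from_euler('y',th).as_matrix()
def pose(p,psi,th=0.,sgn=None):
    """tote underside pose -> TCP pos, quat"""
    sgn=SGN if sgn is None else sgn
    T=frame(psi,th); x=-T[:,2]; z=sgn*T[:,0]; y=np.cross(z,x)
    q=R.from_matrix(np.c_[x,y,z]).as_quat()
    return np.array(p)+T@[0,0,TZ], q[[3,0,1,2]]
def tip(th,side,off=.03,z=.062):
    """side +1: the mouth towards -y; sill edge kept fixed upstream of tray centre"""
    T0=frame(PSIT); c=np.r_[TRAY,z]-T0[:,0]*side*off
    return pose(c-frame(PSIT,side*th)@[side*.061,0,0],PSIT,side*th)
E
python3 - <<'E'
import h
from h import *
for s in(1,-1):
    h.SGN=s
    for nm,P in(("pre",pose(np.r_[TOTE,.12],PSI0)),("grasp",pose(np.r_[TOTE,0],PSI0)),("heft",pose(np.r_[TRAY,.13],PSIT)),("t+",tip(.4,1)),("t+",tip(.8,1)),("t-",tip(.4,-1)),("t-",tip(.8,-1)),("pad",pose(np.r_[PAD,.007],PSIT)),("padup",pose(np.r_[PAD,.15],PSIT))):
        print(s,nm,P[0],robot.ik(*P))
E
```

```text
1 pre [0.526 0.29  0.195] [ 0.3757  0.2179  1.4313 -0.      1.4924  2.1768]
1 grasp [0.526 0.29  0.075] [ 0.3757  0.3007  1.5795 -0.      1.2613  2.1768]
1 heft [ 0.566 -0.015  0.205] [-0.1626  0.1423  1.4997 -0.      1.4996  1.4362]
1 t+ [0.5676 0.042  0.1548] [-0.2822  0.1956  1.594   0.3887  1.4663  1.2531]
1 t+ [0.5665 0.0037 0.158 ] [-0.5133  0.3222  1.5839  0.6905  1.6577  0.9943]
1 t- [ 0.5644 -0.072   0.1548] [-0.041   0.1959  1.5935 -0.4091  1.3645  1.6452]
1 t- [ 0.5655 -0.0337  0.158 ] [ 0.2053  0.3232  1.5825 -0.7751  1.4983  1.9703]
1 pad [ 0.449 -0.31   0.082] [-0.7455  0.1874  1.7063 -0.      1.2479  0.8532]
1 padup [ 0.449 -0.31   0.225] [-0.7455  0.0914  1.5159 -0.      1.5342  0.8532]
-1 pre [0.526 0.29  0.195] [ 0.3757  0.2179  1.4313 -0.      1.4924 -0.9648]
-1 grasp [0.526 0.29  0.075] [ 0.3757  0.3007  1.5795 -0.      1.2613 -0.9648]
-1 heft [ 0.566 -0.015  0.205] [-0.1626  0.1423  1.4997 -0.      1.4996 -1.7054]
-1 t+ [0.5676 0.042  0.1548] [-0.2822  0.1956  1.594   0.3887  1.4663 -1.8885]
-1 t+ [0.5665 0.0037 0.158 ] [-0.5133  0.3222  1.5839  0.6905  1.6577 -2.1473]
-1 t- [ 0.5644 -0.072   0.1548] [-0.041   0.1959  1.5935 -0.4091  1.3645 -1.4964]
-1 t- [ 0.5655 -0.0337  0.158 ] [ 0.2053  0.3232  1.5825 -0.7751  1.4983 -1.1713]
-1 pad [ 0.449 -0.31   0.082] [-0.7455  0.1874  1.7063 -0.      1.2479 -2.2884]
-1 padup [ 0.449 -0.31   0.225] [-0.7455  0.0914  1.5159 -0.      1.5342 -2.2884]
```

```bash
sed -i 's/^SGN=1/SGN=-1/' h.py
python3 - <<'E'
from h import *
robot.reach(*pose(np.r_[TOTE,.10],PSI0)); im=robot.camera("scene"); cv2.imwrite("pics/pre.png",im[100:300,300:540,::-1].repeat(3,0).repeat(3,1))
F0=[]
for i in range(8): robot.wait(.05);F0.append(robot.read_state()["force"])
s=robot.read_state(); print(s["time"],s["tcp_pos"],"F0",np.mean(F0,0),np.std(F0,0))
E
```

```text
2.1583 [0.5259 0.2902 0.175 ] F0 [ 0.1724 -0.3518 -0.1122] [0.4195 0.4209 0.3356]
```

View pics/pre.png

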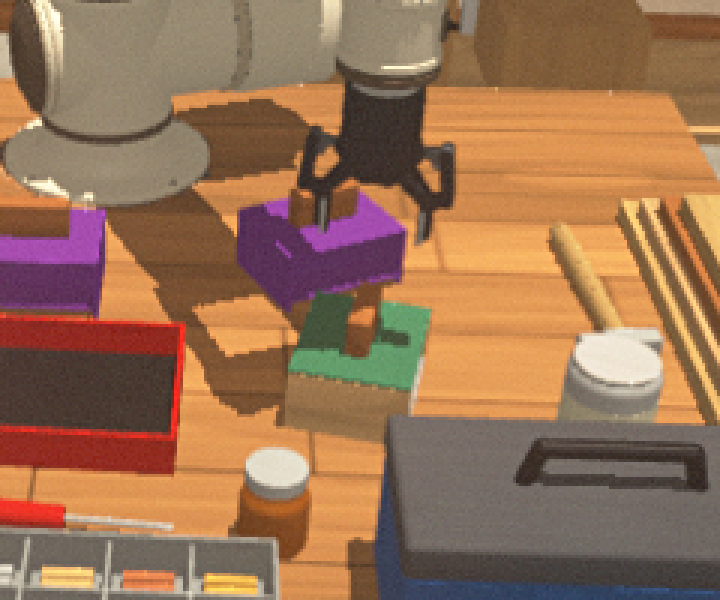

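The open jaws straddle the line of the handle in this crop: fingers at (322,220) and (423,235), handle at (363,325). I'll descend and grip.

```bash
cat >> h.py <<'E'
def heft(n=20):
    robot.wait(.3);F=[]
    for i in range(n): robot.wait(.05);F.append(robot.read_state()["force"])
    s=robot.read_state();return np.mean(F,0),np.std(F,0)/n**.5,s["time"],s["finger_gap"]
def show(name,n="top",box=(0,400,0,640),k=1):
    im=robot.camera(n)[box[0]:box[1],box[2]:box[3]]; cv2.imwrite(f"pics/{name}.png",cv2.resize(im[:,:,::-1],None,fx=k,fy=k,interpolation=cv2.INTER_CUBIC))
E
python3 - <<'E'
from h import *
robot.line_to(pose(np.r_[TOTE,0],PSI0)[0],.12)
s=robot.read_state();print(s["tcp_pos"],s["force"])
robot.clamp(); s=robot.read_state();print("gap mm",s["finger_gap"]*85,s["force"])
robot.line_to(pose(np.r_[TOTE,.12],PSI0)[0],.15)
print(heft(12)); show("lift","scene",(100,300,300,540),3)
E
```

```text
[0.5264 0.2901 0.0758] [-0.6503 -0.5697 -0.5201]
gap mm 23.10085127852289 [-0.9924  1.6892  3.9615]
(array([ 0.1061, -0.1378, -5.6073]), array([0.184 , 0.118 , 0.1941]), 5.5833, 0.2733860241429141)
```

View pics/lift.png

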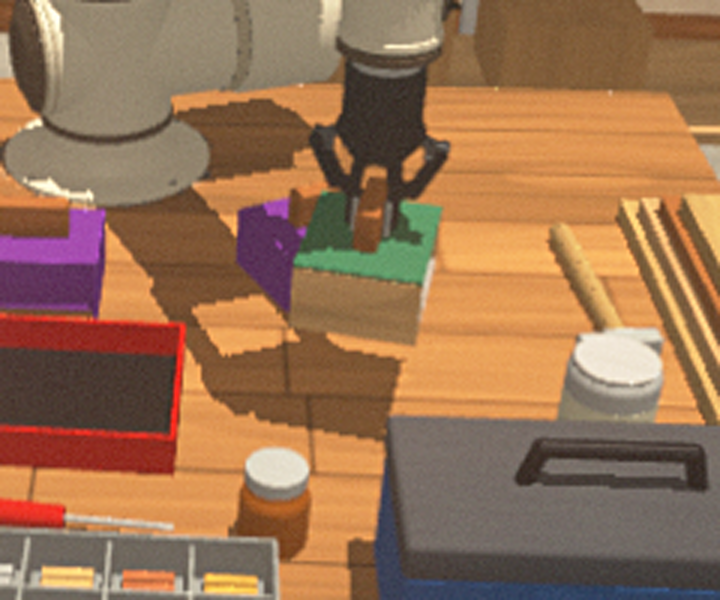

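The tote hangs level from the handle. The load is about 5.5 N, so two rods are still in it. Next I carry it over the tray and tip the first mouth, slowly.

Run:
```python
from h import *
def line(P,v): robot.line_to(P[0],v,attitude=P[1])
line(tip(0,1,z=.12),.2)
line(tip(0.1,1),.15)
for th in(.35,.8):
    line(tip(th,1),.05)
    print(th,robot.read_state()["time"],robot.read_state()["tcp_pos"])
robot.wait(.6)
show("tip1s","scene",(120,300,220,460),3)
line(tip(0.0,1,z=.10),.12)
print(heft(22)); show("tip1t","top",(130,260,230,430),4)
```

```text
0.35 8.0083 [0.568  0.0467 0.1539]
0.8 9.025 [0.5666 0.0043 0.1583]
(array([ 0.0279,  0.0645, -5.6586]), array([0.0815, 0.1314, 0.0919]), 12.025, 0.2714879972338638)
```

View pics/tip1s.png

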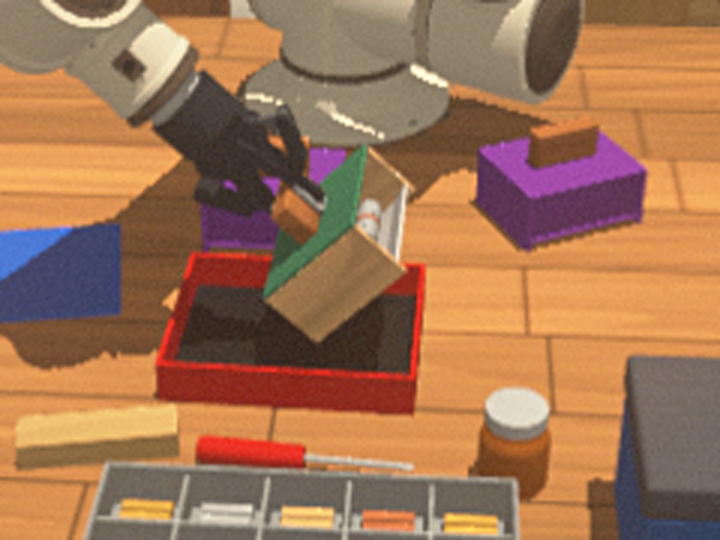

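View pics/tip1t.png

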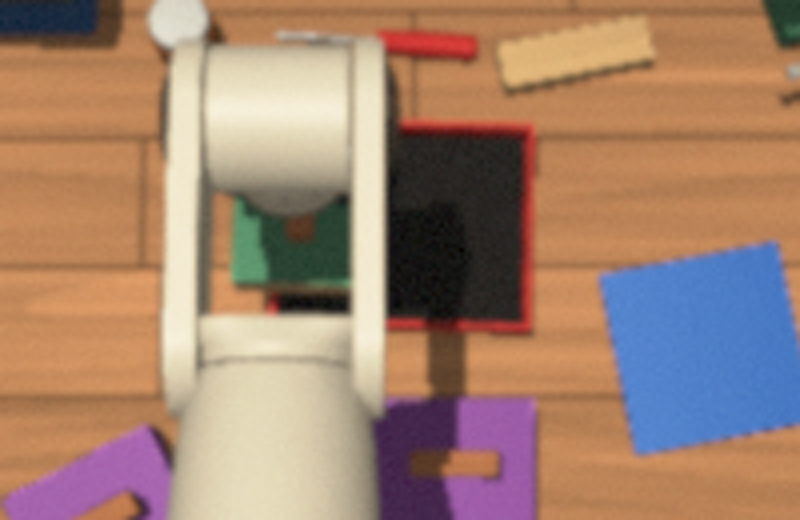

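The scene crop shows the first mouth tipped down over the tray. A rod is visible at (370,215), held by the ridge in the other bay. No rod is in the visible part of the tray in the top view, and the load is still 5.66 N. Both rods are therefore in the other bay, so I tip that mouth next.

Run:
```python
from h import *
def line(P,v): robot.line_to(P[0],v,attitude=P[1])
line(tip(0,-1,z=.10),.15)
line(tip(0.1,-1),.12)
for th in(.35,.8): line(tip(th,-1),.05)
robot.wait(.6)
show("tip2s","scene",(120,300,220,460),3)
line(tip(0.0,-1,z=.10),.12)
print(heft(22)); show("tip2t","top",(130,260,230,430),4); show("tip2u","scene",(120,300,220,460),3)
```

```text
(array([-0.069 , -0.0868, -2.9081]), array([0.0972, 0.1079, 0.0902]), 18.5167, 0.27234720488184055)
```

View pics/tip2s.png

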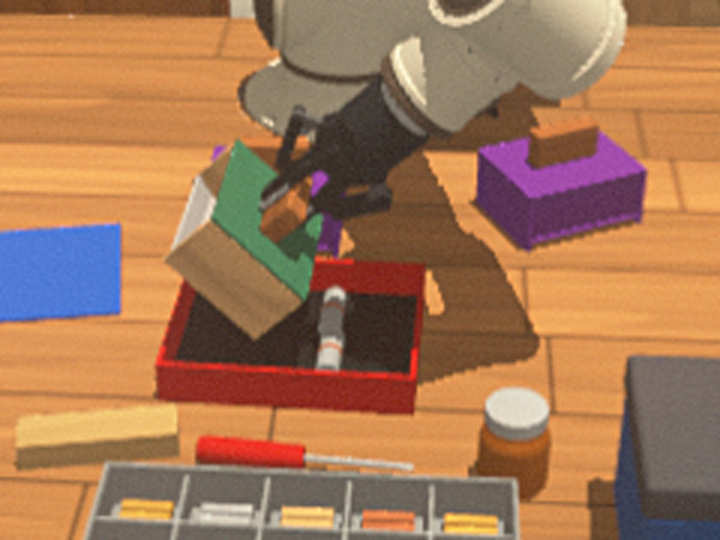

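View pics/tip2u.png

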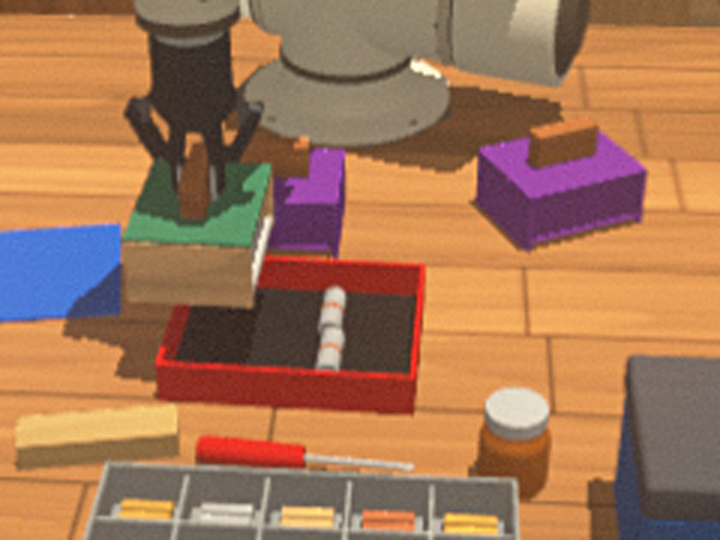

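View pics/tip2t.png

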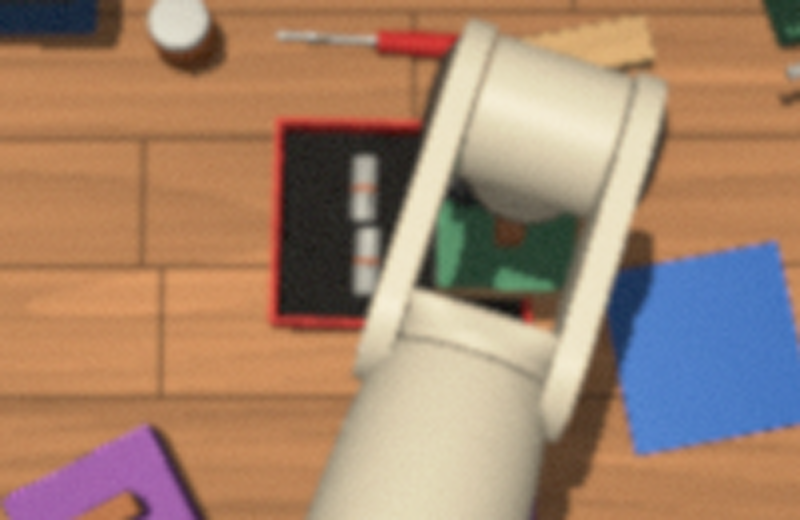

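Both rods lie in the tray, with their copper bands at about (363,187) and (367,261) in the top crop. The load fell to 2.9 N, which matches the empty 300 g tote. Next I place it on the pad.

Run:
```python
from h import *
def line(P,v): robot.line_to(P[0],v,attitude=P[1])
line(tip(0,-1,z=.14),.15)
line(pose(np.r_[PAD,.14],PSIT),.2)
line(pose(np.r_[PAD,.03],PSIT),.15)
line(pose(np.r_[PAD,.008],PSIT),.04)
s=robot.read_state();print(s["time"],s["tcp_pos"],s["force"])
show("place","scene",(120,300,150,390),3)
for z in (.0065,.0055,.0045):
    robot.wait(.2);f=np.mean([ (robot.wait(.03),robot.read_state()["force"])[1] for _ in range(8)],0); print(z,f)
    if f[2]>-1.2: break
    line(pose(np.r_[PAD,z],PSIT),.02)
```

```text
21.9333 [ 0.4491 -0.3101  0.0831] [-0.3958  0.1429 -2.6944]
0.0065 [-0.2083 -0.1407 -3.1061]
0.0055 [ 0.2237  0.0454 -2.6711]
0.0045 [-4.2606  3.5826  9.0065]
```

View pics/place.png

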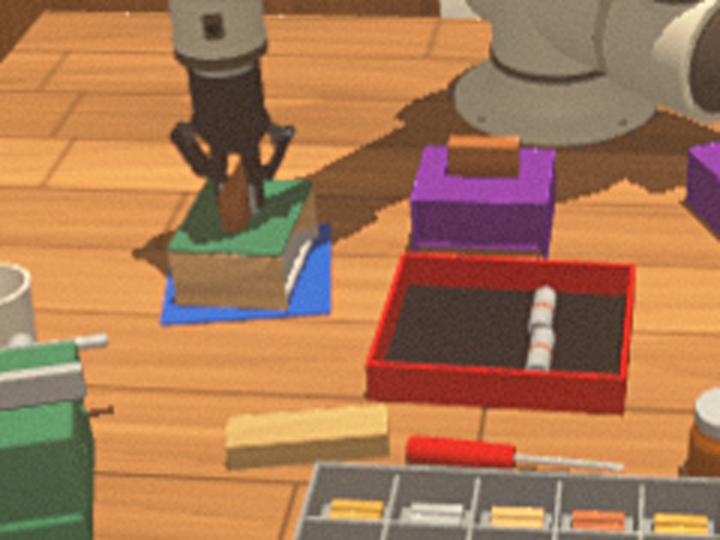

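The tote stands square on the pad, and contact registered at 9 N. I release it, retreat and check.

Run:
```python
from h import *
robot.open(); robot.line_to(pose(np.r_[PAD,.16],PSIT)[0],.12)
j=np.array(robot.read_state()["qpos"]); j[0]-=.6; j[1]-=.3; robot.move_joints(j); robot.wait(.4)
im=robot.camera("top"); cv2.imwrite("pics/end.png",cv2.resize(im[80:290,180:500,::-1],None,fx=2.5,fy=2.5)); 
for c in blobs(mask(im,(60,60,30),(95,255,255)),300):
    print("green",rectw("top",c,.072))
b=im[160:212,300:362].copy(); m=cv2.inRange(cv2.cvtColor(b,cv2.COLOR_RGB2GRAY),110,255); h=mask(b,(0,140,60),(8,255,255)); m&=~h
for c in blobs(m[4:-4,4:-4],15): print("rod",rectw("top",c+np.array([304,164]),.02))
s=robot.read_state();print(s["time"],s["tcp_pos"],s["finger_gap"],s["force"])
show("end_s","scene",(120,300,150,390),3)
```

```text
green ((448.4893798828125, -309.8417053222656), (116.64337921142578, 153.4322052001953), 88.64242553710938)
green ((841.56689453125, -424.09100341796875), (176.11297607421875, 148.8621368408203), 17.105152130126953)
rod ((532.9608764648438, 19.472251892089844), (22.854976654052734, 63.240291595458984), 85.55606079101562)
rod ((605.7005004882812, 22.90616226196289), (19.524208068847656, 59.35435104370117), 89.83642578125)
27.6833 [ 0.1855 -0.4645  0.3904] 1.0007922078093765 [ 0.0565 -0.439  -0.5899]
```

View pics/end.png

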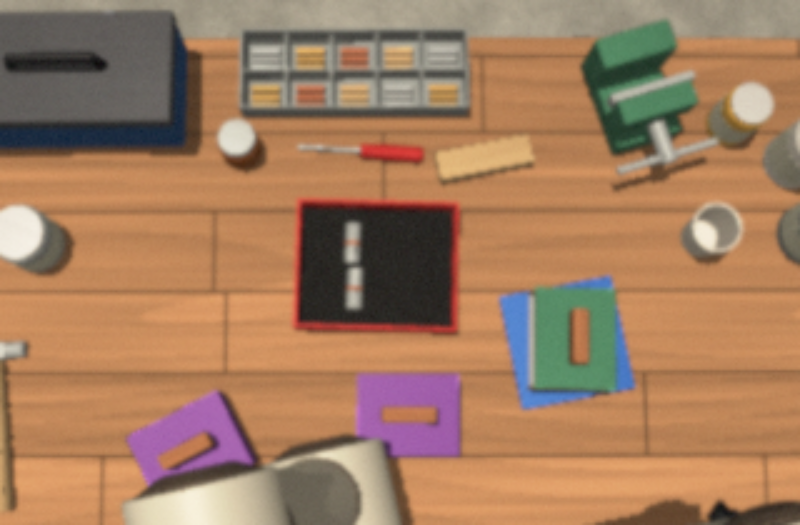

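View pics/end_s.png

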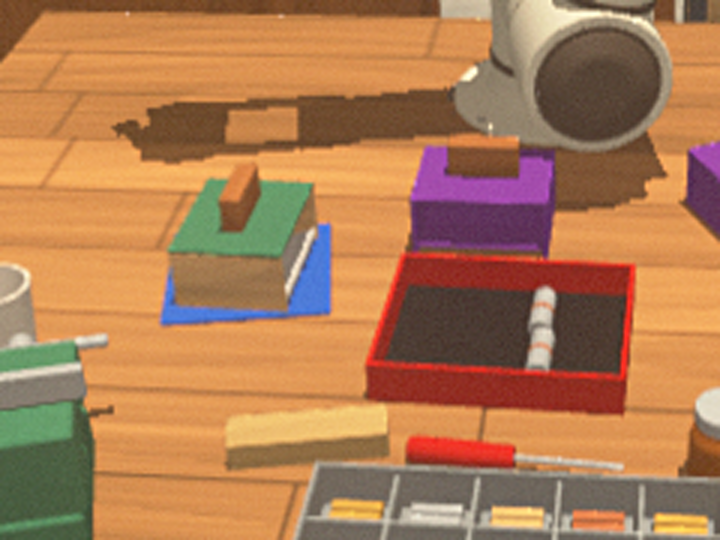

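The tote stands centred on the pad, within about 1 mm by measurement. Both rods are well inside the tray, the other things look undisturbed and the arm is clear.

```bash
python3 -c "
from cell import robot
robot.finish_job();print(robot.read_state()['time'])"
```

```text
the job is handed in; nothing more can be done
the job is handed in; nothing more can be done
```

The job is done and handed in at about 28 s; no verdict was reported. Both rods are in the red tray, and the empty tote is released and standing on the blue pad.

- **First tip:** I tipped the mouth facing world right over the tray. Nothing fell out, and the tote held level still weighed 5.66 N, the same as at pick-up. Both rods were therefore in the other bay.
- **Second tip:** I tipped the other mouth, and both rods rolled out. The tote then weighed 2.9 N, which matches 300 g empty.
- **Last checks:** The tote measures within about 1 mm of the pad centre and looks upright. The rods lie at about (0.533, 0.019) and (0.606, 0.023), at least 60 mm from the tray walls. In the final pictures the bystanders and both purple totes look unmoved; I did not measure their positions.

No check failed. Contact with the pad came about 2 mm lower than I had planned, with a brief 9 N press at set-down, well under the limits.

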